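# Load a sample holder under the stage's spring clip

## Task

Load the flat aluminium sample holder that lies in the stage's track: with one fingertip press the spring clip's long thumb plate down and hold it there, so that the nose lifts, and meanwhile with the other fingertip gently push the holder along the track beneath the nose until it is fully home against the end stop. Only then let the clip up, so that its nose clamps the holder, and take the hand away. Push the holder, never lift it, and leave everything else where it stands.

Things in the scene. Friction and masses are not known exactly. Their poses are not given: they have to be found in the camera images.
- stage: Sample stage: grey block, dark steel top, fixed on the bench; top 30 mm above it. Origin on the bench, under the clip's hinge line. x: the way the holder is pushed, along the hinge, roughly away from the robot; y: left, from the track to the thumb plate; z up. Block spans x -115 to +75, y -71 to +59 mm. 'Stage x, y' below are in this frame.
- home (a point): Point on the stage top (stage x +28, y -44, z +30 mm), stage's axes, where the holder's origin lies when home. The track around it is 43.5 mm wide between two fences (3 mm thick, 6 mm high, inner faces at stage y -22.5 and -66 mm), open at its near end.
- end_stop (a point): Middle of the foot of the end stop's near face (stage x +58, y -44, z +30 mm): a steel bar 8 mm high across the far end of the track.
- hinge (a point): Point on the clip's hinge axis (stage x 0, y 0, z +40 mm: 10 mm above the stage top). The hinge barrel, 8 mm thick, runs along stage x from -105 to +41 mm between track and thumb plate; posts 16 mm high carry it at x -109 and +46 mm.
- holder: The sample holder: a flat aluminium plate 60 mm long (x, along the track), 40 mm wide (y), 10 mm thick, with a round glass window on top; about 70 g; origin at the centre of its underside. It starts loose in the track on the near side of the clip's nose, its origin at stage x -40 to -12 mm; its near edge is 30 mm behind its origin.
- thumb_plate (a point): Middle of the upper face of the thumb plate, the clip's flat tail: 118 mm along stage x (-103 to +15), 36 mm wide (y +10 to +46 mm), free to slide a fingertip along while pressing. At rest it slopes up to the left at 0.45 rad, this point 19 mm above the stage top. Fully down it is level, its face 4 mm above the stage top, this point at y +34: a level second fingertip then meets the holder's near edge.
- nose (a point): Centre of the underside of the clip's nose, a steel block 12 mm (stage x +24 to +36 mm) by 14 mm (y -44 to -30 mm) on an arm over the track. At rest 1 mm above the stage top, so that it bars the holder's way. It rises as the thumb plate goes down; fully down, its lowest edge is 15 mm above the stage top.
- clip (a joint): Angle of the spring clip, rad: 0 at rest (nose down on an empty track), 0.45 thumb plate fully down on its stop; about 0.29 when the nose rests on the holder. Above 0.32 the nose clears the holder, so a fingertip pressing to 4 to 8 mm above the stage top is enough; the stop itself is hard. A spring always closes it: pressing 34 mm left of the hinge takes about 2 N at the start and 5 N fully down.
- puck: small stepped brass weight standing on the stage's far left corner, 22 mm across, 22 mm tall; origin at the centre of its underside (bystander)
- vial: small amber jar, 26 mm across, 45 mm tall, on the bench right of the stage (bystander)
- spatula: slim steel lab spatula 170 mm long, 12 mm wide at its blades, 6 mm thick, lying on the bench left of the stage (bystander)
- beaker: empty glass beaker, 52 mm across, 60 mm tall, on the bench beyond the stage (bystander)
- spare: closed white plastic sample box 50 x 50 x 14 mm lying on the bench beyond the stage (not the holder) (bystander)
- mortar: white mortar bowl, 90 mm across, 45 mm tall, on the bench right of the stage (bystander)
- bottle: white bottle with cap, 60 mm across, 110 mm tall, on the bench to the left (bystander)
Things that resemble listed ones, but are neither listed nor needed, are in the scene too. Leave any pink look-alike of the holder alone.

How it is judged:
By the outcome, as a careful person would: the job done as asked, in the order asked, and still so for the second after the job is handed in, with the robot touching nothing.
It also fails if it takes over 35 s, if anything falls off the work surface, if the arm or the gripper's body presses on something with over 40 N, if the wrist force passes 120 N, or if a joint passes its speed limit or range.

## Robot

A 7-joint arm with a two-finger parallel gripper is mounted at the origin on the work surface. World frame = base frame: x ahead of the robot, y to its left, z up, the work surface at z = 0. Lengths are in m, angles in degrees, forces in N, time in s.
With the tool pointing down it reaches from about 0.4 to 0.9 m from the base axis. Payload 5.5 kg.
Tool frame: the origin (TCP) lies on the front face of the gripper's body, between the roots of the fingers; the fingertips stand 66 mm ahead of it and the grasp point (between the pads) lies 47 mm ahead of it (r.grip_depth is the distance from the TCP to the grasp point, in m); z points along the fingers, y is the line along which they close (so a half turn about z gives the same grasp; the last joint's range is limited). The gripper opens to 92 mm and grips with 3 to 60 N. Pads are 19 mm wide; open, the fingers measure 130 mm over their backs; the gripper's body (75 mm by 190 mm) begins 47 mm behind the grasp point.
Start: joints at [-60.149, 28.699, -24.465, 88.831, 12.651, 65.22, -12.049], TCP at [0.166, 0.629, 0.292] pointing down, gripper open.
Joint ranges: [-164.97, 164.97], [-17.58, 116.51], [-87.97, 89.64], [11.32, 138.91], [-80.73, 260.73], [10.89, 115.49], [-147.41, 147.41]. Speed limits (degrees/s): [147.25, 147.25, 180, 180, 180, 180, 180].

## Interface

Orientations are given as [roll, pitch, yaw] about the fixed x, y, z axes, in that order (R = Rz(yaw) Ry(pitch) Rx(roll)).
In Python, from cell import r gives the robot as it stands.
- The arm moves only by the tool carry_out, never from a script. Its arguments are lists of equal length, an entry for each row: "travel": the shift along the tool's x, y, z in m, a list of three; "turn": the turn, a rotation vector about the tool's x, y, z in degrees, a list of three; "claw": the closure in counts, from 0 (fully open) to 255 (shut). A call has 1 to 8 rows; each row shifts and turns the commanded pose from where the row before left it, along the tool's axes as they then stand; what a row does not reach is not made up. A row lasts 1/8 s, in which the tool goes at most 62.5 mm and 10.7 degrees, less where a joint would pass 70% of its speed; a pose out of reach is approached as far as the arm can. A call with a gripper value outside its range is refused whole. The fingers move at their own pace and stop on an object; the grip force is fixed at half the most. Time passes only in rows, so rows that do not move let the fingers close. It gives the time, the measured TCP pose, the force, the opening and the grip force at its end, in the units of the state.
- r.get_obs(): the state, without advancing time (a new reading comes with each control period).
- r.grab_frame(name): name is "side" or "top" or "wrist"; returns the picture (480x640x3 uint8, red, green, blue); there is no depth.
- r.camera_params(name): a dict with "fx", "fy", "cx", "cy" (pixels), "k1" (the pictures are not rectified: a ray, as slopes to the right and down, at radius r is drawn at 1 + k1 r^2 times it, then the intrinsics apply), "camera_from_world" (4x4, takes a point from world to camera coordinates). Camera axes: x right, y up, looking along -z (the intrinsics and any distortion apply to the point x, -y, -z); pixel columns grow to the right and rows downward; lengths in m; the calibration is good to about 2 mm. A picture is of the moment at which its call begins: read the wrist's pose just before it. camera_params takes no time and is no camera call; for the wrist camera it gives the pose at the moment of the call.
- r.sign_off(): hands the job in; it is judged then, once.
Trained networks look in the newest picture that a camera, given by its name, has taken for a name from the list of things; names that differ only in an ending like _2 or _b are one class to them, and where a whole thing is asked for, a point or a joint stands for the part that bears it (a point fixed in the world has none). Each returns a list of dicts, best first, with "p" (0 to 1); they miss things now and then, are a little off and sometimes report something else, mostly with a low value. They report only what shows in the picture. A call takes as long as a camera call. They do not tell look-alikes from the thing itself.
- r.look_for(camera, thing): "box" ([left, top, width, height] in pixels, round what is visible of it).
- r.masks_of(camera, thing): "mask" (480x640 bool, what is visible of it) and "box" ([left, top, width, height] in pixels, round what is visible of it).
The state is a dict: "t": time; "joint_pos": joint angles; "joint_velocities": joint speeds; "joint_efforts": joint torques, N m; "eef_pos": TCP position; "ee_rot": TCP orientation; "ft_force": force on the tool from outside, world axes, zero at the start; "ft_torque": the same for the moment, N m; "width": finger opening in m; "gripper_force": force on a finger pad.
Only numpy, scipy, OpenCV 4.12 (cv2) and the standard library are available. Lean on these libraries where they do the work, as an engineer would, in place of code of your own. Each camera call takes 0.05 s, during which the arm holds its last target. There are 200 camera calls.

## Working session

There is one attempt and no reset: what is moved stays moved. The work goes in short steps, Python scripts to look and compute and a tool call to move; the robot and the scene stay as the last step left them, time stands still between calls to the robot, and variables do not carry over. Pictures are saved under pics/ and viewed, at most 10 in all, crops included, and the job is handed in when it is done.

Besides the shell and the picture viewer there is one more tool, called after "Emit:" as a command line: name --argument value ..., lists and objects as JSON in quotes. carry_out: Moves the arm, as the interface text tells. Its arguments: {"type":"object","properties":{"travel":{"type":"array"},"turn":{"type":"array"},"claw":{"type":"array"}},"required":["travel","turn","claw"]}

```bash
mkdir -p pics; ls
python3 - <<'E'
from cell import r
import cv2,numpy as np
o=r.get_obs();print(o['t'],o['eef_pos'],o['ee_rot'],o['width'])
for n in ("top","side"):
    f=r.grab_frame(n);cv2.imwrite(f"pics/{n}0.png",f[:,:,::-1])
    p=r.camera_params(n);print(n,p)
    for th in ("stage","holder","thumb_plate","nose","hinge","puck","end_stop"):
        print(th,[(np.round(d['box'],1).tolist(),round(d['p'],2)) for d in r.look_for(n,th)][:3])
print(r.get_obs()['t'])
E
```

```text
pics
0.0 [0.16564605 0.62794105 0.29115902] [-1.79887624e+02 -3.14307124e-03  1.65231387e+02] 0.0918103819966207
top {'fx': 485.8220175732708, 'fy': 485.8220175732708, 'cx': 320.1170095873043, 'cy': 245.55248765875382, 'k1': -0.09876585825695161, 'camera_from_world': array([[ 0.02732373, -0.99881467,  0.04028232,  0.05488247],
       [ 0.98660578,  0.03342888,  0.1596607 , -0.55120692],
       [-0.16081804,  0.03538025,  0.98634973, -0.83284667],
       [ 0.        ,  0.        ,  0.        ,  1.        ]])}
stage [([321.4, 210.9, 78.8, 110.7], 0.73), ([278.1, 219.0, 11.5, 85.5], 0.58)]
holder [([371.8, 248.7, 23.9, 41.2], 0.94), ([337.9, 348.0, 34.5, 36.0], 0.87), ([433.1, 186.0, 32.8, 24.5], 0.65)]
thumb_plate [([329.9, 226.8, 54.7, 83.4], 0.9)]
nose [([329.0, 229.4, 55.7, 79.6], 0.97), ([320.8, 209.3, 76.6, 110.0], 0.55), ([112.2, 206.3, 45.4, 36.3], 0.15)]
hinge [([318.9, 210.6, 82.8, 113.1], 0.74)]
puck [([338.1, 214.5, 9.6, 7.3], 0.6), ([322.9, 207.7, 79.2, 118.1], 0.2)]
end_stop [([321.7, 212.1, 80.9, 111.0], 0.7)]
side {'fx': 558.72602302892, 'fy': 558.72602302892, 'cx': 320.2878209194087, 'cy': 242.16787027281526, 'k1': -0.108852701402587, 'camera_from_world': array([[ 0.9757406 , -0.21845507,  0.01441051, -0.52275765],
       [ 0.10804882,  0.53776221,  0.83614428, -0.1877352 ],
       [-0.19040939, -0.81430288,  0.54832023, -1.01524323],
       [ 0.        ,  0.        ,  0.        ,  1.        ]])}
stage [([257.8, 271.5, 111.6, 65.6], 0.7)]
holder [([207.9, 307.8, 33.8, 20.9], 0.82), ([298.9, 300.8, 31.7, 17.0], 0.71), ([396.4, 344.8, 33.6, 29.2], 0.65)]
thumb_plate [([270.4, 274.2, 78.3, 33.6], 0.58)]
nose [([273.8, 272.9, 72.8, 38.0], 0.64), ([259.8, 274.0, 107.7, 57.5], 0.27)]
hinge [([257.2, 270.0, 112.1, 61.9], 0.77)]
puck [([260.6, 271.4, 105.7, 60.4], 0.73), ([343.7, 271.3, 14.8, 14.6], 0.43)]
end_stop [([259.7, 269.9, 109.9, 60.6], 0.68)]
0.8
```

Run:
```python
import cv2,numpy as np
a=cv2.imread("pics/top0.png")[195:335,300:440]; b=cv2.imread("pics/side0.png")[255:355,240:400]
cv2.imwrite("pics/a1.png",cv2.resize(a,(600,600),interpolation=cv2.INTER_CUBIC))
cv2.imwrite("pics/b1.png",cv2.resize(b,(800,500),interpolation=cv2.INTER_CUBIC))
```

```text
(no output)
```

View pics/a1.png

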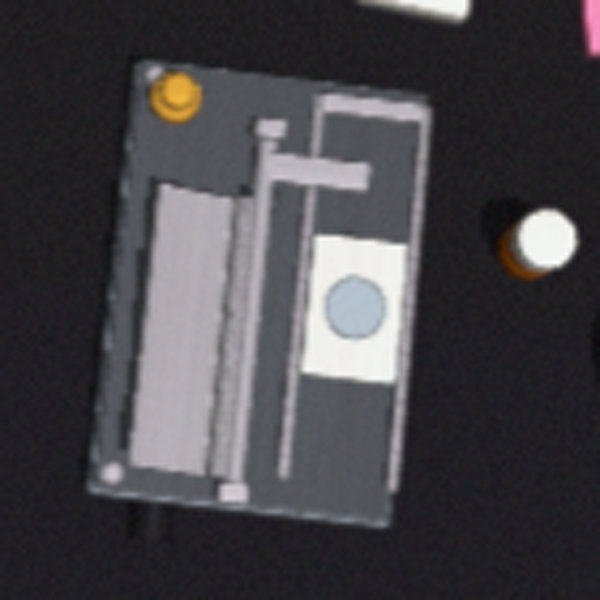

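View pics/top0.png

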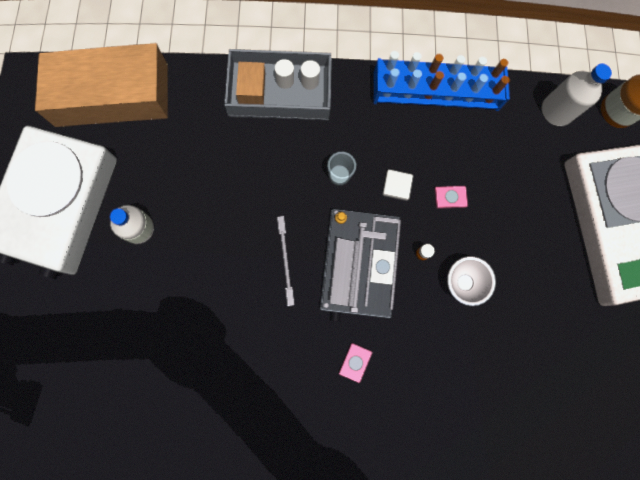

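```bash
cat > h.py <<'E'
import numpy as np, cv2
from scipy.optimize import least_squares
from scipy.spatial.transform import Rotation as R
def proj(p,W):
    T=p["camera_from_world"];c=W@T[:3,:3].T+T[:3,3]
    s=np.c_[c[:,0]/-c[:,2],-c[:,1]/-c[:,2]]
    s=s*(1+p["k1"]*(s**2).sum(1,keepdims=True))
    return s*[p["fx"],p["fy"]]+[p["cx"],p["cy"]]
def world(q,S):  # q=(x,y,yaw deg), S stage mm
    return R.from_euler('z',q[2],degrees=True).apply(np.asarray(S,float)/1000)+[q[0],q[1],0]
def fit(p,S,px,q0=(.5,0,-5)):
    f=lambda q:(proj(p,world(q,S))-px).ravel()
    s=least_squares(f,q0,x_scale=[.01,.01,1],loss='soft_l1');return s.x,f(s.x).reshape(-1,2)
def unproj(p,px,z):
    return np.array([least_squares(lambda w:(proj(p,np.array([[*w,z]]))[0]-u),[.55,0]).x for u in px])
def tostage(q,w):
    return R.from_euler('z',-q[2],degrees=True).apply(np.c_[w-np.array(q[:2]),np.zeros(len(w))])[:,:2]*1000
E
python3 - <<'E'
from cell import r
from h import *
p=r.camera_params("top")
S=[(75,59,30),(75,-71,30),(-115,-71,30),(-115,59,30),(-109,0,46),(46,0,46)]
c=lambda a:np.array(a)/(600/140)+[300,195]
q,e=fit(p,S,c([(137,62),(430,95),(388,525),(90,492),(233,492),(271,127)]))
print(q,np.round(e,1))
H=unproj(p,c([(316,236),(407,242),(393,382),(302,372)]),.04);print(tostage(q,H))
t=world(q,[[-60,-5,0]])[0];t[2]=.24
o=r.get_obs();Rt=R.from_euler('xyz',o['ee_rot'],degrees=True)
print(t, "shift tool",Rt.inv().apply(t-o['eef_pos']))
G=R.from_euler('xyz',[180,0,q[2]+180],degrees=True)
print("turn",(Rt.inv()*G).as_rotvec(degrees=True))
pw=r.camera_params("wrist");Tw=np.linalg.inv(pw["camera_from_world"])
print("cam in tool",Rt.inv().apply(Tw[:3,3]-o['eef_pos']),"axis",Rt.inv().apply(-Tw[:3,2]),pw['fx'])
E
```

```text
[ 5.43636280e-01 -9.51129616e-04 -4.94247673e+00] [[-0.1 -1.8]
 [ 0.6 -1.1]
 [ 1.2  0.7]
 [-0.7  0.3]
 [-0.2  0.4]
 [-0.4  0.3]]
[[  3.31158516 -24.95765865]
 [  5.39312783 -63.93585313]
 [-54.63776731 -63.38381475]
 [-54.87669901 -24.65946322]]
[ 0.4834286  -0.00076321  0.24      ] shift tool [-0.46768747 -0.52749004  0.05222299]
turn [ 1.77262930e-03 -1.44879080e-03 -9.82766769e+00]
cam in tool [ 0.07490071  0.00072728 -0.09168001] axis [-2.79083028e-01  8.87573775e-04  9.60266565e-01] 384.0092793621577
```

Emit:
carry_out --travel '[[-0.035,-0.039,0],[-0.035,-0.039,0],[-0.035,-0.039,0],[-0.035,-0.039,0],[-0.035,-0.039,0],[-0.035,-0.039,0],[-0.035,-0.039,0],[-0.035,-0.039,0]]' --turn '[[0,0,0],[0,0,0],[0,0,0],[0,0,0],[0,0,0],[0,0,0],[0,0,0],[0,0,0]]' --claw '[97,97,97,97,97,97,97,97]'

```text
t: 1.8
eef_pos: [0.3576, 0.254, 0.2926]
ee_rot: [179.9, 0.0, 165.2]
ft_force: [0.7, 1.2, 0.3]
width: 0.0567
gripper_force: 0.0
```

Emit:
carry_out --travel '[[-0.035,-0.039,0],[-0.035,-0.039,0],[-0.035,-0.039,0],[-0.035,-0.039,0],[-0.035,-0.039,0],[0,-0.02,0],[0,0,0],[0,0,0]]' --turn '[[0,0,0],[0,0,0],[0,0,0],[0,0,0],[0,0,0],[0,0,0],[0,0,-9.8],[0,0,0]]' --claw '[97,97,97,97,97,97,97,97]'

```text
t: 2.8
eef_pos: [0.4714, 0.0028, 0.2924]
ee_rot: [180.0, 0.0, 174.9]
ft_force: [-1.2, 0.3, 0.2]
width: 0.0568
gripper_force: 0.0
```

Run:
```python
from cell import r
import cv2
o=r.get_obs();print(o['t'],o['eef_pos'],o['ee_rot'],o['width'],o['joint_pos'],o['ft_force'])
import pickle
p=r.camera_params("wrist");f=r.grab_frame("wrist");cv2.imwrite("pics/w1.png",f[:,:,::-1]);pickle.dump(p,open("w1.pkl","wb"))
```

```text
2.8 [0.4713598  0.00277127 0.2923689 ] [1.79987915e+02 1.87990867e-02 1.74922173e+02] 0.056843858934103285 [ -2.16783655   8.61673364  -1.5676022  114.31082103   0.26902853
  57.05548403  81.05819836] [-1.16628501  0.27561508  0.20629311]
```

View pics/w1.png

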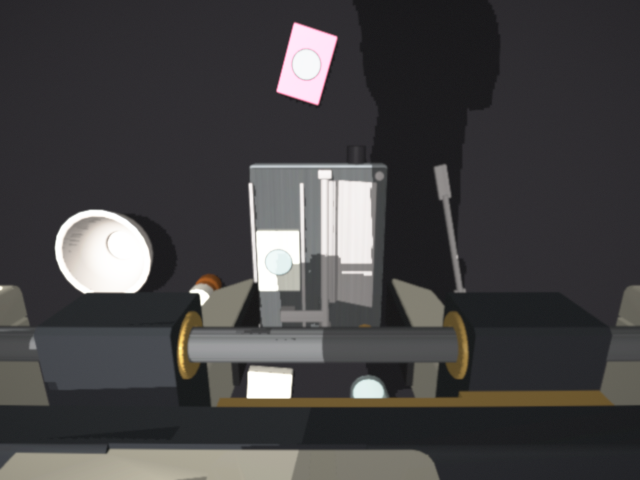

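Run:
```python
import cv2
a=cv2.imread("pics/w1.png")[155:335,240:400]
cv2.imwrite("pics/w1c.png",cv2.resize(a,None,fx=3.3333,fy=3.3333,interpolation=cv2.INTER_CUBIC))
```

```text
(no output)
```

View pics/w1c.png

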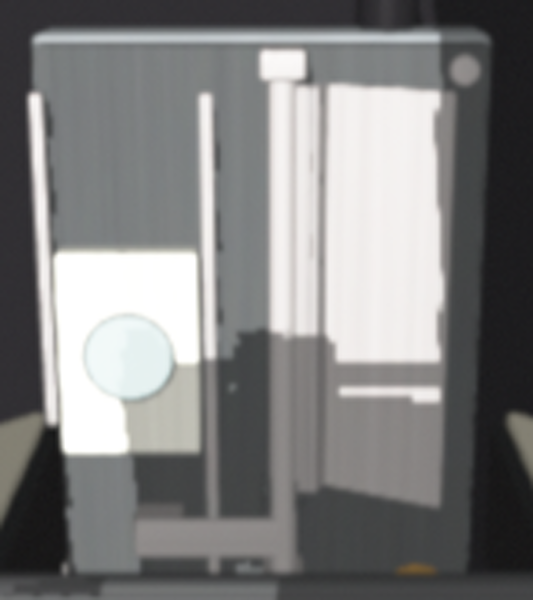

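Run:
```python
from cell import r
from h import *
import pickle
p=pickle.load(open("w1.pkl","rb"));pt=r.camera_params("top")
cw=lambda a:np.array(a)/3.3333+[240,155]
ct=lambda a:np.array(a)/(600/140)+[300,195]
Sw=[(-115,-71,30),(-115,59,30),(-109,0,46)];Pw=cw([(35,44),(490,42),(283,66)])
St=[(75,59,30),(75,-71,30),(-115,-71,30),(-115,59,30),(-109,0,46),(46,0,46)];Pt=ct([(137,62),(430,95),(388,525),(90,492),(233,492),(271,127)])
q1,e1=fit(p,Sw,Pw);print(q1,np.round(e1,1))
bar=unproj(p,cw([(283,120),(284,300),(287,500)]),.044)
hol=unproj(p,cw([(55,252),(195,252),(200,452),(62,454)]),.04)
qt,_=fit(pt,St,Pt)
for q in(q1,qt):
    print(q,tostage(q,bar).round(1).tolist(),tostage(q,hol).round(1).tolist())
d=np.degrees(np.arctan2(*(bar[2]-bar[0])[::-1]));print("yaw from barrel",d)
```

```text
[ 5.46755720e-01 -1.77211227e-04 -4.82619946e+00] [[-3.6 -0.3]
 [ 2.5 -0.5]
 [ 0.   1.4]]
[ 5.46755720e-01 -1.77211227e-04 -4.82619946e+00] [[-95.6, -0.1], [-45.4, 0.1], [15.6, 0.8]] [[-58.4, -63.6], [-58.2, -24.6], [2.1, -24.5], [2.5, -64.8]]
[ 5.43636280e-01 -9.51129616e-04 -4.94247673e+00] [[-92.6, 0.8], [-42.3, 1.0], [18.7, 1.9]] [[-55.2, -62.6], [-55.1, -23.7], [5.2, -23.5], [5.7, -63.7]]
yaw from barrel -4.393880004401401
```

```bash
cat > m.py <<'E'
import sys
from cell import r
from h import *
q=(.545,-.0005,-4.7)
t=world(q,[[float(sys.argv[1]),float(sys.argv[2]),0]])[0];t[2]=float(sys.argv[3])
o=r.get_obs();Rt=R.from_euler('xyz',o['ee_rot'],degrees=True)
G=R.from_euler('xyz',[180,0,q[2]+180],degrees=True)
print(o['t'],"shift",Rt.inv().apply(t-o['eef_pos']).round(4),"turn",(Rt.inv()*G).as_rotvec(degrees=True).round(2),"stage",tostage(q,o['eef_pos'][None,:2]).round(1),o['eef_pos'][2],o['ft_force'],o['width'])
E
python3 m.py -86 -6 .14
```

```text
2.85 shift [ 0.0123 -0.0037  0.1523] turn [ 0.02  0.02 -0.45] stage [[-73.7  -2.4]] 0.2923454090027368 [-0.23726551  0.55242345 -0.50810835] 0.056943602220393186
```

Emit:
carry_out --travel '[[0.012,-0.004,0.03],[0,0,0.045],[0,0,0.045],[0,0,0.032],[0,0,0]]' --turn '[[0,0,-0.4],[0,0,0],[0,0,0],[0,0,0],[0,0,0]]' --claw '[97,97,97,97,97]'

```text
t: 3.48
eef_pos: [0.4572, 0.0005, 0.1384]
ee_rot: [-180.0, -0.3, 175.4]
ft_force: [-0.6, 0.1, 0.9]
width: 0.057
gripper_force: 0.0
```

```bash
python3 m.py -86 -6 .101
python3 - <<'E'
from cell import r
import cv2
for n in("wrist","side"):
    f=r.grab_frame(n)[:,:,::-1]
    if n=="side": f=cv2.resize(f[250:360,230:390],(800,550),interpolation=cv2.INTER_CUBIC)
    cv2.imwrite(f"pics/{n}2.png",f)
E
```

```text
3.475 shift [-0.0018  0.0002  0.0374] turn [-0.03 -0.3   0.05] stage [[-87.6  -6.2]] 0.1383807361321069 [-0.62882214  0.05954215  0.94016582] 0.057040961237388325
```

View pics/wrist2.png

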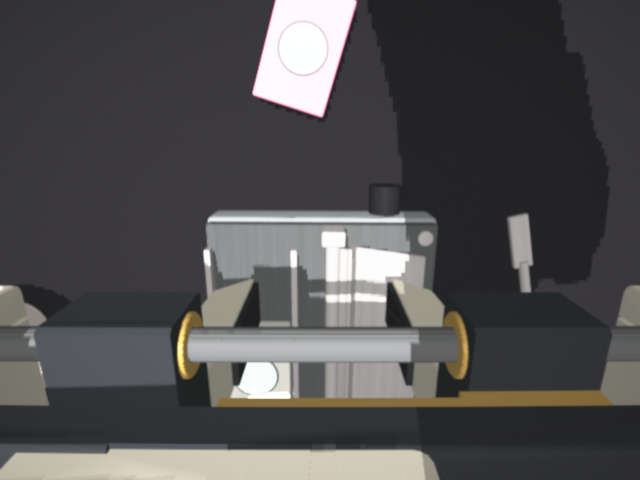

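View pics/side2.png

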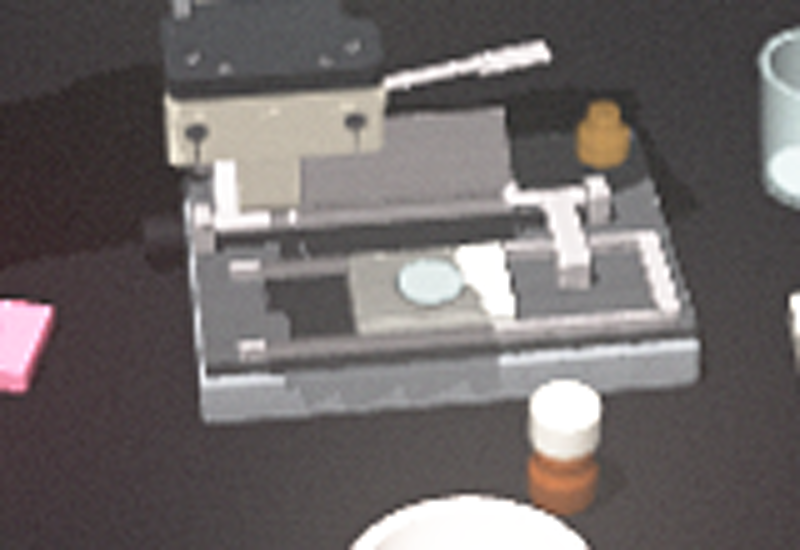

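Emit:
carry_out --travel '[[0,0,0.01],[0,0,0.009],[0,0,0.009],[0,0,0.009],[0,0,0]]' --turn '[[0,-0.3,0],[0,0,0],[0,0,0],[0,0,0],[0,0,0]]' --claw '[97,97,97,97,97]'

```text
t: 4.2
eef_pos: [0.4594, 0.0002, 0.1029]
ee_rot: [180.0, 0.3, 175.4]
ft_force: [-0.6, 0.7, 5.6]
width: 0.0571
gripper_force: 2.4
```

```bash
python3 m.py -15 -6 .101
```

```text
4.2 shift [-0.0704  0.0002  0.0022] turn [0.02 0.3  0.13] stage [[-85.4  -6.3]] 0.10287345406913759 [-0.60669541  0.73179738  5.59721445] 0.057057676837450784
```

Emit:
carry_out --travel '[[0,0,0.0015],[-0.005,0,0],[-0.005,0,0],[-0.004,0,0],[-0.004,0,0],[-0.004,0,0],[-0.004,0,0],[-0.004,0,0]]' --turn '[[0,0.3,0],[0,0,0],[0,0,0],[0,0,0],[0,0,0],[0,0,0],[0,0,0],[0,0,0]]' --claw '[97,97,97,97,97,97,97,97]'

```text
t: 5.2
eef_pos: [0.4866, -0.0025, 0.1013]
ee_rot: [-180.0, -0.3, 175.4]
ft_force: [-5.4, 0.9, 6.8]
width: 0.0569
gripper_force: 3.7
```

Emit:
carry_out --travel '[[-0.004,0,0],[-0.004,0,0],[-0.004,0,0],[-0.004,0,0],[0,0,0]]' --turn '[[0,0,0],[0,0,0],[0,0,0],[0,0,0],[0,0,0]]' --claw '[97,97,97,97,97]'

```text
t: 5.82
eef_pos: [0.5032, -0.0038, 0.1014]
ee_rot: [-180.0, -0.2, 175.4]
ft_force: [-5.1, -0.1, 6.2]
width: 0.0571
gripper_force: 3.2
```

```bash
python3 m.py -11 -6 .101;python3 - <<'E'
from cell import r
import cv2
f=r.grab_frame("side")[:,:,::-1]
cv2.imwrite("pics/side3.png",cv2.resize(f[250:360,230:390],(800,550),interpolation=cv2.INTER_CUBIC))
E
```

```text
5.825 shift [-0.0304  0.0007  0.0003] turn [-0.04 -0.24  0.14] stage [[-41.4  -6.8]] 0.10140990422864823 [-5.14704281 -0.08060664  6.16445233] 0.05710448764297831
```

View pics/side3.png

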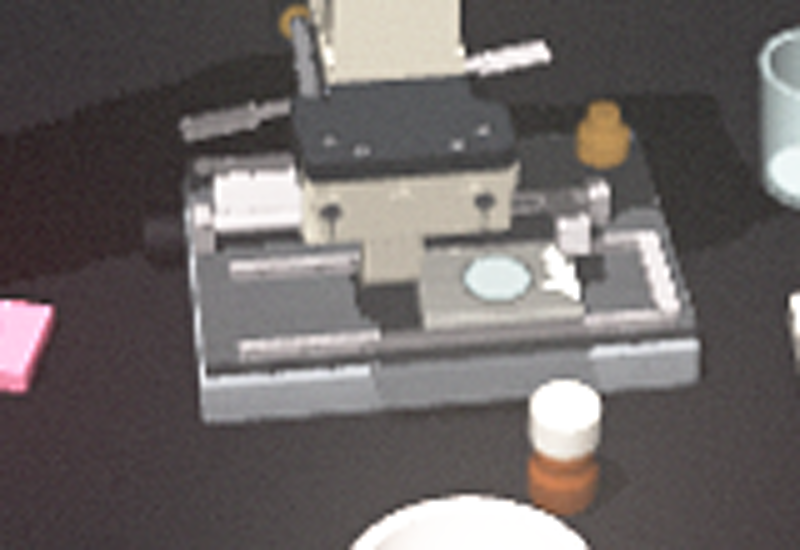

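Emit:
carry_out --travel '[[-0.004,0,0],[-0.004,0,0],[-0.004,0,0],[-0.004,0,0],[-0.004,0,0],[-0.004,0,0],[0,0,0]]' --turn '[[0,0,0],[0,0,0],[0,0,0],[0,0,0],[0,0,0],[0,0,0],[0,0,0]]' --claw '[97,97,97,97,97,97,97]'

```text
t: 6.75
eef_pos: [0.5273, -0.0058, 0.1014]
ee_rot: [-180.0, -0.2, 175.4]
ft_force: [-5.2, -0.2, 6.6]
width: 0.057
gripper_force: 3.1
```

Emit:
carry_out --travel '[[-0.0015,0,0],[-0.0015,0,0],[0,0,0]]' --turn '[[0,0,0],[0,0,0],[0,0,0]]' --claw '[97,97,97]'

```text
t: 7.12
eef_pos: [0.5298, -0.006, 0.1014]
ee_rot: [-180.0, -0.3, 175.4]
ft_force: [-4.9, -0.5, 6.1]
width: 0.0568
gripper_force: 3.4
```

```bash
python3 m.py -11 -6 .101
```

```text
7.125 shift [-0.0037  0.0007  0.0003] turn [-0.04 -0.27  0.14] stage [[-14.7  -6.7]] 0.10136806418746465 [-4.8819246  -0.53852039  6.07583078] 0.056778195753163396
```

Emit:
carry_out --travel '[[-0.001,0,0],[-0.001,0,0],[0,0,0]]' --turn '[[0,0,0],[0,0,0],[0,0,0]]' --claw '[97,97,97]'

```text
t: 7.5
eef_pos: [0.531, -0.0061, 0.1012]
ee_rot: [-180.0, -0.4, 175.4]
ft_force: [-7.1, 0.9, 8.4]
width: 0.0568
gripper_force: 4.4
```

Emit:
carry_out --travel '[[-0.001,0,0],[0,0,0]]' --turn '[[0,0,0],[0,0,0]]' --claw '[97,97]'

```text
t: 7.75
eef_pos: [0.5312, -0.0061, 0.1011]
ee_rot: [-180.0, -0.5, 175.4]
ft_force: [-8.2, 0.8, 9.5]
width: 0.0569
gripper_force: 5.4
```

Emit:
carry_out --travel '[[-0.001,0,0],[0,0,0]]' --turn '[[0,0,0],[0,0,0]]' --claw '[97,97]'

```text
t: 8.0
eef_pos: [0.5314, -0.0062, 0.101]
ee_rot: [-179.9, -0.6, 175.4]
ft_force: [-10.6, 0.5, 10.8]
width: 0.0569
gripper_force: 6.4
```

Run:
```python
from cell import r
import cv2
f=r.grab_frame("side")[:,:,::-1];g=r.grab_frame("top")[:,:,::-1]
a=cv2.resize(f[265:335,300:380],(400,350),interpolation=cv2.INTER_CUBIC)
b=cv2.resize(g[205:275,340:420],(400,350),interpolation=cv2.INTER_CUBIC)
cv2.imwrite("pics/sb4.png",cv2.hconcat([a,b]))
```

```text
(no output)
```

View pics/sb4.png

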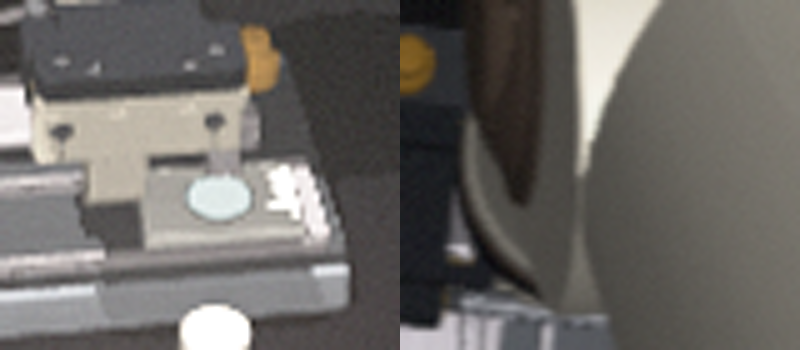

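Emit:
carry_out --travel '[[0.002,0,0],[0.002,0,0],[0.003,0,0],[0,0,0],[0,0,-0.002],[0,0,-0.003],[0,0,-0.003],[0,0,-0.003]]' --turn '[[0,0,0],[0,0,0],[0,0,0],[0,0,0],[0,0,0],[0,0,0],[0,0,0],[0,0,0]]' --claw '[97,97,97,97,97,97,97,97]'

```text
t: 9.1
eef_pos: [0.5284, -0.0056, 0.1126]
ee_rot: [-180.0, -0.1, 175.4]
ft_force: [-0.1, -0.1, 0.3]
width: 0.057
gripper_force: 0.0
```

Emit:
carry_out --travel '[[0,0,-0.004],[0,0,-0.008],[0,0,-0.02],[0,0,-0.04],[0.02,0,-0.05],[0.05,0,-0.03],[0.06,0,0],[0,0,0]]' --turn '[[0,0,0],[0,0,0],[0,0,0],[0,0,0],[0,0,0],[0,0,0],[0,0,0],[0,0,0]]' --claw '[97,97,97,97,97,97,97,97]'

```text
t: 10.1
eef_pos: [0.3941, 0.0047, 0.2643]
ee_rot: [-180.0, -0.2, 175.5]
ft_force: [0.8, -0.4, 0.7]
width: 0.0569
gripper_force: 0.0
```

```bash
python3 m.py -15 -6 .101;python3 - <<'E'
from cell import r
import cv2
f=r.grab_frame("side")[:,:,::-1];g=r.grab_frame("top")[:,:,::-1]
a=cv2.resize(f[260:340,270:380],(400,291),interpolation=cv2.INTER_CUBIC)
b=cv2.resize(g[200:320,310:420],(400,436),interpolation=cv2.INTER_CUBIC)
cv2.imwrite("pics/sb5.png",cv2.hconcat([cv2.copyMakeBorder(a,0,145,0,0,cv2.BORDER_CONSTANT),b]))
E
```

```text
10.1 shift [-0.1364  0.0009  0.1629] turn [-0.04 -0.2   0.17] stage [[-150.8   -7.2]] 0.2643417569582411 [ 0.80710878 -0.41290622  0.71344094] 0.05693863623520845
```

View pics/sb5.png

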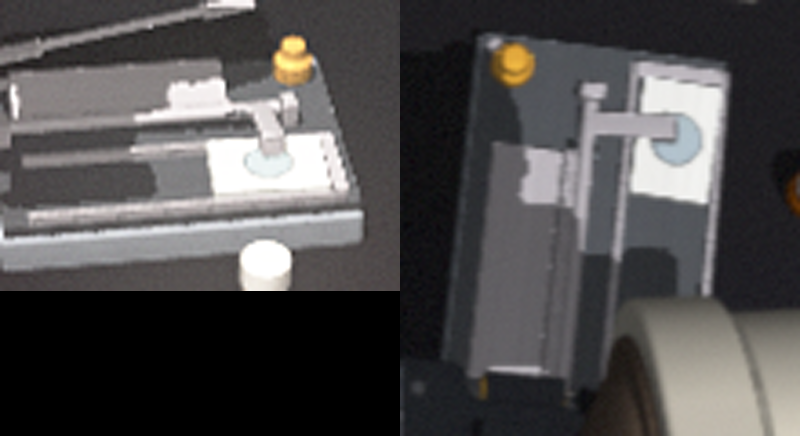

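The picture shows the holder's far edge against the end stop (right panel, around (685,80)) and the nose down on its window. The hand is clear and the puck hasn't moved.

```bash
python3 -c "
from cell import r
print(r.sign_off())"
```

```text
the job is handed in; nothing more can be done
None
```

The holder is home against the end stop with the clip's nose clamped on it, the hand is clear, and the job was handed in at about 10 s of the 35 s allowed (sign-off gave no verdict).

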